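# Roll a feed roller into its V-block

## Task

Roll the bare metal feed roller along the bench by pushing on its side, up the low ramp and over into the groove of the steel V-block, then push on its free end so that it slides along the groove until its far end rests against the upright end stop. Use only the fingertips or the outside of the fingers: do not pinch, lift or carry the roller, and leave the tape roll and the thread spools where they stand.

Things in the scene. Friction and masses are not known exactly. Their poses are not given: they have to be found in the camera images.
- roller: Loose smooth metal roller, 0.25-0.5 kg, on the ramp side of the V-block, up to 0.15 rad off parallel. Body 40 mm diameter, 100 mm long; a 13 mm dark journal sticks out 10 mm at each end (120 mm overall). Origin on its axis at mid length, 20 mm above the bench; x = long axis (y, z turn as it rolls). Rolls straight across its axis, may roll back off the ramp; pushed above mid-height it may wedge.
- v_block: Steel V-block fixed to the bench; origin at bench height under the groove's middle. x = along the groove towards the end stop; y = level, towards the ramp; z up. Groove and ramp span x = -65 to +55 mm, open at -65. Ramp: from the bench at y = +93 mm up to the ridge. A foot with two bolts reaches to y = -66 mm.
- ridge (a point): Mid point of the ridge between ramp and groove: V-block x = 0, y = +18 mm, 14 mm above the bench.
- groove (a point): Point on the axis of a seated roller: V-block x = 0, y = 0, 24 mm above the bench. The groove's walls lean 45 degrees either side; the one beyond rises to 32 mm at y = -36 mm. Slid fully to the stop, the roller's origin is at V-block x = -5 mm; at the start it is 20 to 35 mm short of that along x, and 140 to 200 mm away along y.
- stop_face (a point): The point on the face of the V-block's upright end stop where the roller's axis meets it: V-block x = +55 mm, y = 0, 24 mm above the bench. The stop plate is 8 mm thick, 40 mm high and spans y = -46 to +22 mm of the V-block.
- tape_roll: Loose bystander: standing roll of white-silver tape, 55 mm diameter, 50 mm tall, origin at the centre of its underside.
- spool: Loose bystander: thread spool standing beyond the V-block's end stop, 30 mm diameter, 40 mm tall, origin at the centre of its underside.
- spool_b: Loose bystander: thread spool standing to the left of the work, 30 mm diameter, 40 mm tall, origin at the centre of its underside.

How it is judged:
By the outcome, as a careful person would: the job done as asked, in the order asked, and still so for the second after the job is handed in, with the robot touching nothing.
It also fails if it takes over 53 s, if anything falls off the work surface, if the arm or the gripper's body presses on something with over 40 N, if the wrist force passes 120 N, or if a joint passes its speed limit or range.

## Robot

A 6-joint arm with a two-finger parallel gripper is mounted at the origin on a cart in front of the work surface, level with it; the furniture and walls round the work are solid. World frame = base frame: x ahead of the robot, y to its left, z up, the work surface at z = 0. Lengths are in mm, angles in degrees, forces in N, time in s.
With the tool pointing down it reaches from about 300 to 850 mm from the base axis. Payload 4.2 kg.
Tool frame: the origin (TCP) lies midway between the tips of the shut fingers; the grasp point (between the pads) lies 19 mm behind it (env.hold_point_z is the z of the grasp point in the tool frame, in mm); z points along the fingers, y is the direction in which the jaws open and shut (so a half turn about z gives the same grasp; the last joint's range is limited). The gripper opens to 91 mm and grips with 3 to 60 N. Pads are 32 mm wide; open, the fingers measure 118 mm over their backs; the gripper's body (76 mm by 178 mm) begins 60 mm behind the grasp point.
Start: joints at [65.718, 18.312, 89.639, -0, 72.044, -1.146], TCP at [225.931, 528.773, 187.176] pointing down, gripper open.
Joint ranges: [-177.97, 177.97], [-48.28, 115.42], [12.27, 149.76], [-77.06, 257.06], [2.81, 150.46], [-146.56, 146.56]. Speed limits (degrees/s): [147.25, 147.25, 180, 180, 180, 180].

## Interface

Orientations are given as [roll, pitch, yaw] about the fixed x, y, z axes, in that order (R = Rz(yaw) Ry(pitch) Rx(roll)).
In Python, from workcell import env, grab_frame, camera_params, spotter gives the robot as it stands. The module is installed in compiled form; this text tells all that it offers.
- The arm moves only by the shell command python3 -m jog 'ROWS' [FORCE]. ROWS is text: rows parted by semicolons, each of 7 numbers parted by spaces: the turn, a rotation vector about the world's x, y, z in units of 5 degrees (1.0 is 5 degrees), then the shift along the world's x, y, z in units of 25 mm (1.0 is 25 mm), then the opening, from 0 (shut) to 1 (fully open). A call has 1 to 5 rows; each row is the pose to reach, as a shift and turn from the pose commanded when the call began; what a row does not reach only later rows make up. A row lasts 1/8 s, in which the tool goes at most 62.5 mm and 10.7 degrees, less where a joint would pass 70% of its speed; a pose out of reach is approached as far as the arm can. A call with a gripper value outside its range is refused whole. The fingers move at their own pace and stop on an object; FORCE is the grip in N (left out, the last holds). Time passes only in rows, so rows that repeat a pose let the fingers close. It gives the time, the measured TCP pose, the force and the opening at its end, in the units of the state.
- env.state(): the state, without advancing time (a new reading comes with each control period).
- grab_frame(name): name is "side" or "top"; returns the picture (420x560x3 uint8, red, green, blue); there is no depth.
- camera_params(name): a dict with "K" (3x3 intrinsics, pixels), "dist" ([k1, k2, p1, p2, k3] as OpenCV has them; the pictures are not rectified), "rvec" (rotation vector, rad) and "tvec" (3), from world to camera coordinates, as OpenCV has them. Camera axes: x right, y down, z forward; pixel columns grow to the right and rows downward; lengths in mm; the calibration is good to about 2 mm. A picture is of the moment at which its call begins. camera_params takes no time and is no camera call.
- env.job_done(): hands the job in, once; it reports no verdict.
Trained networks look in the newest picture that a camera, given by its name, has taken for a name from the list of things; names that differ only in an ending like _2 or _b are one class to them, and where a whole thing is asked for, a point or a joint stands for the part that bears it (a point fixed in the world has none). Each returns a list of dicts, best first, with "conf" (0 to 1); they miss things now and then, are a little off and sometimes report something else, mostly with a low value. They report only what shows in the picture. A call takes as long as a camera call.
- spotter.look_for(query, camera): "box" ([left, top, width, height] in pixels, round what is visible of it).
- spotter.trace(query, camera): "region" (420x560 bool, what is visible of it) and "box" ([left, top, width, height] in pixels, round what is visible of it).
The state is a dict: "time_s": time; "qpos": joint angles; "qvel": joint speeds; "effort": joint torques, N m; "ee_pos": TCP position; "ee_rot": TCP orientation; "force": force on the tool from outside, world axes, zero at the start; "torque": the same for the moment, N m; "gripper_width": finger opening in mm.
Only numpy, scipy, OpenCV 4.12 (cv2) and the standard library are available. Lean on these libraries where they do the work, as an engineer would, in place of code of your own. Each camera call takes 0.05 s, during which the arm holds its last target. There are 200 camera calls.

## Working session

There is one attempt and no reset: what is moved stays moved. The work goes in short steps, Python scripts to look and compute and a shell command to move; the robot and the scene stay as the last step left them, time stands still between calls to the robot, and variables do not carry over. Pictures are saved under pics/ and viewed, about 8 in all and at most 12, crops included, and the job is handed in when it is done.

```bash
mkdir -p pics
cat > h.py <<'E'
import numpy as np, cv2
from workcell import env, grab_frame, camera_params, spotter
def proj(P,c):
    p=camera_params(c); return cv2.projectPoints(np.float64(P).reshape(-1,3),np.array(p["rvec"],float),np.array(p["tvec"],float),np.array(p["K"],float),np.array(p["dist"],float))[0].reshape(-1,2)
def back(uv,c,z):
    p=camera_params(c); K=np.array(p["K"],float); R=cv2.Rodrigues(np.array(p["rvec"],float))[0]
    n=cv2.undistortPoints(np.float64(uv).reshape(-1,1,2),K,np.array(p["dist"],float)).reshape(-1,2)
    d=np.c_[n,np.ones(len(n))]@R; o=-R.T@np.array(p["tvec"],float).ravel()
    return o+d*((z-o[2])/d[:,2])[:,None]
def save(c,f):
    im=grab_frame(c); cv2.imwrite("pics/"+f,im[:,:,::-1]); return im
E
python3 - <<'E'
from h import *
a=save("top","a_top.png"); b=save("side","a_side.png")
for c in("top","side"):
    p=camera_params(c);R=cv2.Rodrigues(np.array(p["rvec"],float))[0];print(c,-R.T@np.array(p["tvec"],float).ravel())
    for q in("roller","v_block","tape_roll","spool"):
        for r in spotter.look_for(q,c)[:3]: print(c,q,round(r["conf"],2),np.round(r["box"]))
print(env.state())
E
```

```text
top [428.66377332 -64.92525556 882.09753141]
top roller 0.92 [311. 212.  34.  55.]
top v_block 0.62 [344. 168.  83.  76.]
top tape_roll 0.98 [192. 248.  30.  28.]
top spool 0.69 [143. 271.  20.  14.]
top spool 0.58 [318. 143.  12.  17.]
side [323.71703104 541.94208894 629.34245034]
side roller 0.68 [294. 186.  50.  18.]
side v_block 0.94 [281. 143.  50.  41.]
side tape_roll 0.83 [286. 262.  26.  38.]
side spool 0.86 [282. 326.  16.  28.]
{'time_s': 0.5, 'qpos': array([ 6.57196392e+01,  1.83106988e+01,  8.96416243e+01,  1.18973385e-04,
        7.20439320e+01, -1.14567974e+00]), 'qvel': array([ 0.00665217, -0.0842714 , -0.0575787 ,  0.02926471, -0.04586585,
        0.0637095 ]), 'effort': array([-7.97332305e-04, -4.11996424e+01, -2.32039708e+01,  7.27701536e-02,
        3.85662192e-02, -3.91178060e-05]), 'ee_pos': array([225.90823832, 528.75743074, 187.17016324]), 'ee_rot': array([ 1.79996254e+02, -3.82807603e-05,  1.56865282e+02]), 'force': array([-0.23513253,  0.54743334,  0.531183  ]), 'torque': array([ 0.03277579,  0.00499084, -0.03145022]), 'gripper_width': 91.4554386415622}
```

View pics/a_top.png

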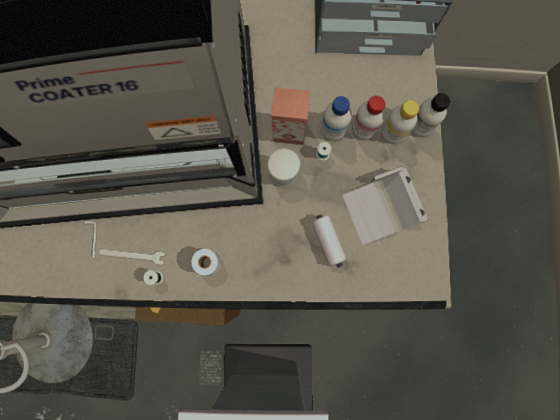

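View pics/a_side.png

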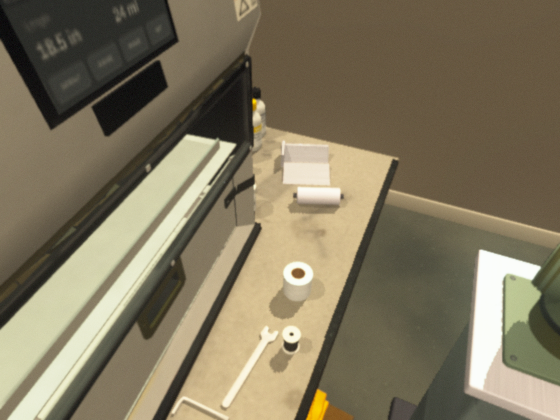

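The top view shows the roller at about (330,240), the V-block at about (385,205) to its right, the tape at (205,262), and the spools at (152,277) and (324,150). The side view shows the same layout, with the block beyond the roller. I'll zoom in to get precise corners.

Run:
```python
from h import *
im=cv2.imread("pics/a_top.png")[130:280,290:450]
cv2.imwrite("pics/b.png",cv2.resize(im,None,fx=4,fy=4,interpolation=cv2.INTER_CUBIC))
spotter
for q in("roller","v_block"):
    for r in spotter.trace(q,"top")[:1]:
        g=r["region"].astype(np.uint8); c=max(cv2.findContours(g,0,2)[0],key=cv2.contourArea)
        rc=cv2.minAreaRect(c); bp=cv2.boxPoints(rc); print(q,r["conf"],np.round(bp,1).tolist(), np.round(back(bp,"top",20),0).tolist())
for q,z in(("tape_roll",50),("spool",40)):
    for r in spotter.look_for(q,"top")[:2]: b=r["box"]; print(q,back([b[0]+b[2]/2,b[1]+b[3]/2],"top",z/2))
```

```text
roller 0.62 [[310.3999938964844, 217.3000030517578], [327.5, 210.8000030517578], [347.20001220703125, 262.5], [330.1000061035156, 269.0]] [[566.0, -121.0, 20.0], [581.0, -158.0, 20.0], [469.0, -199.0, 20.0], [455.0, -163.0, 20.0]]
v_block 0.88 [[339.20001220703125, 191.5], [405.0, 163.3000030517578], [428.79998779296875, 218.89999389648438], [363.1000061035156, 247.10000610351562]] [[624.0, -184.0, 20.0], [690.0, -334.0, 20.0], [564.0, -381.0, 20.0], [502.0, -234.0, 20.0]]
tape_roll [[467.88843642  98.65263677  25.        ]]
spool [[432.16989428 215.46442051  20.        ]]
spool [[ 715.49375075 -151.86797295   20.        ]]
```

View pics/b.png

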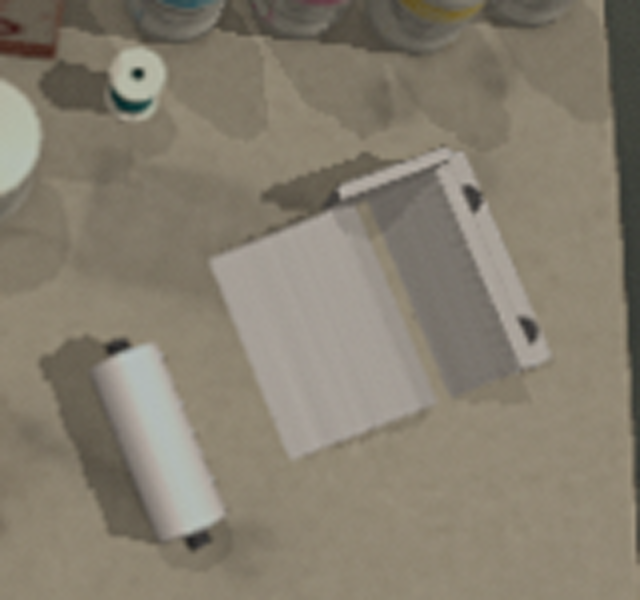

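The crop shows these points:
- **Ramp foot corners:** (210,262) and (295,458).
- **Open-end ridge:** (437,403).
- **Stop top:** from (340,190) to (455,150).
- **Roller journals:** (118,345) and (198,540).

Next I fit the poses.

Run:
```python
from h import *
from scipy.optimize import least_squares
px=lambda L:(np.array(L,float)+.5)/4-.5+[290,130]
uv=px([[210,262],[295,458],[437,403],[520,368],[340,188],[450,150]])
M=np.array([[55,93,0],[-65,93,0],[-65,18,14],[-65,-36,32],[59,22,40],[59,-46,40]],float)
def T(p,M):
    c,s=np.cos(p[2]),np.sin(p[2]); return np.c_[p[0]+c*M[:,0]-s*M[:,1],p[1]+s*M[:,0]+c*M[:,1],M[:,2]]
f=lambda p:(proj(T(p,M),"top")-uv).ravel()
r=least_squares(f,[600,-270,.35]);p=r.x
print("block",p[:2],np.degrees(p[2]),np.round(f(p),1))
R=back(px([[118,343],[200,543]]),"top",20); print("roller ends",R[:,:2],np.linalg.norm(R[0]-R[1])); c=R.mean(0)
d=R[0]-R[1]; a=np.arctan2(d[1],d[0]); print("roller",c,np.degrees(a),"rel deg",np.degrees(a-p[2]))
C,S=np.cos(p[2]),np.sin(p[2]); e=c[:2]-p[:2]; print("in block",C*e[0]+S*e[1],-S*e[0]+C*e[1])
np.save("blk.npy",p)
# side check
for q,P in(("v_block",T(p,M)),("roller",R)): print(q,np.round(proj(P,"side")).tolist())
print("bench +y side pts", T(p,np.array([[-25,300,0],[-120,0,0],[-160,0,0.]])))
```

```text
block [ 604.91934813 -301.43070185] 22.183595506976026 [ 0.4 -0.3  0.5  0.4 -2.6  0.7  1.4 -0.9 -0.2  0.7  0.5 -0.8]
roller ends [[ 570.64058536 -140.02269336]
 [ 463.2331743  -183.00679929]] 115.68917543392519
roller [ 516.93687983 -161.51474632   20.        ] 21.81113107117823 rel deg -0.37246443579779576
in block -28.641031542325244 162.7792390002967
v_block [[284.0, 183.0], [331.0, 184.0], [329.0, 162.0], [328.0, 145.0], [283.0, 154.0], [283.0, 140.0]]
roller [[294.0, 194.0], [343.0, 196.0]]
bench +y side pts [[ 468.49717501  -33.07647571    0.        ]
 [ 493.80190084 -346.73978382    0.        ]
 [ 456.76275175 -361.84281114    0.        ]]
```

The fit holds up: the roller lies within 0.5° of parallel, about 163 mm off in block y, and 24 mm short of the stop. My plan is to push with both partly open fingers, jaws along the roller, and then push the end with the fingers shut. First, the approach at height.

```bash
python3 -m jog '0 0 -1.8 2 -5 0 0.5; 0 0 -3.6 4 -10 0 0.5; 0 0 -5.4 6 -15 0 0.5; 0 0 -7.2 8 -20 0 0.5; 0 0 -8.94 10.7 -25.4 0 0.5'
```

```text
time_s: 1.32
ee_pos: [344.1, 237.6, 187.5]
ee_rot: [179.9, -0.0, 111.9]
force: [0.4, -0.0, 1.5]
gripper_width: 46.5
```

```bash
python3 -m jog '0 0 0 1 -2.5 0 0.5; 0 0 0 2 -5 0 0.5; 0 0 0 3 -7.5 0 0.5; 0 0 0 4 -10 0 0.5; 0 0 0 5 -12 0 0.5'; python3 -m jog '0 0 0 0 0 0 0.5;0 0 0 0 0 0 0.5'; python3 -c "
from workcell import env;print(env.state()['ee_pos'],env.state()['ee_rot'])"
```

```text
time_s: 1.95
ee_pos: [463.8, -51.4, 187.6]
ee_rot: [179.9, 0.0, 112.1]
force: [0.8, 0.8, 1.0]
gripper_width: 45.7
time_s: 2.2
ee_pos: [462.7, -49.0, 186.9]
ee_rot: [-180.0, -0.1, 112.1]
force: [-0.7, -0.5, 0.1]
gripper_width: 45.3
[462.71473266 -49.00881238 186.94938052] [-1.79967274e+02 -6.07028660e-02  1.12116433e+02]
```

```bash
python3 -m jog '0 0 0 0.6 -1.2 -1.5 0.5; 0 0 0 1.25 -2.28 -3 0.5; 0 0 0 1.25 -2.28 -4.6 0.5; 0 0 0 1.25 -2.28 -5.88 0.5; 0 0 0 1.25 -2.28 -5.88 0.5'
python3 - <<'E'
from h import *
im=save("top","c.png")[130:280,270:450]; cv2.imwrite("pics/c2.png",cv2.resize(im[:,:,::-1],None,fx=4,fy=4))
E
```

```text
time_s: 2.82
ee_pos: [492.2, -104.1, 38.5]
ee_rot: [-179.7, -0.2, 112.3]
force: [-0.2, -0.4, 0.2]
gripper_width: 46.1
```

View pics/c2.png

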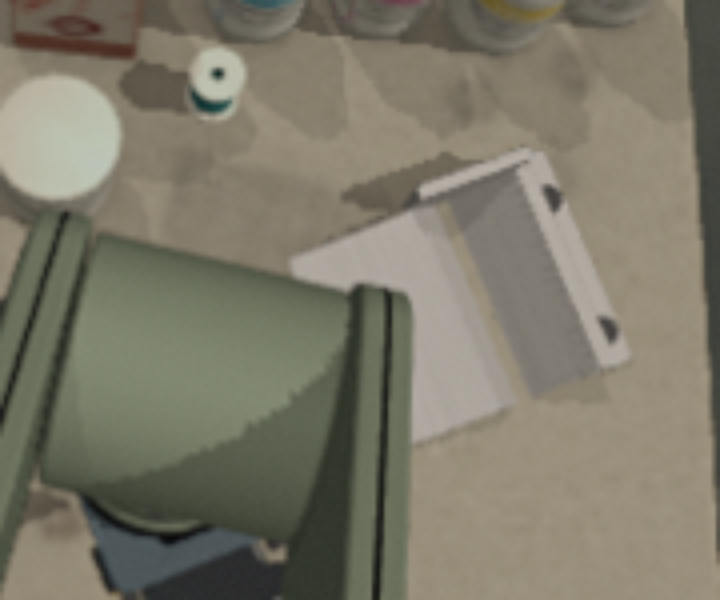

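The view shows the arm hiding the roller, with the block in the clear and unmoved. Next I lower the fingers to about 8 mm and push gently along −y of the block.

```bash
python3 -m jog '0 0 0 0 0 -0.7 0.5; 0 0 0 0 0 -1.2 0.5; 0 0 0 0.1 -0.24 -1.2 0.5; 0 0 0 0.2 -0.48 -1.2 0.5;0 0 0 0.3 -0.72 -1.2 0.5'; python3 -m jog '0 0 0 0.1 -0.25 0 0.5; 0 0 0 0.2 -0.5 0 0.5; 0 0 0 0.3 -0.75 0 0.5;0 0 0 0.4 -1 0 0.5; 0 0 0 0.5 -1.22 0 0.5'
python3 - <<'E'
from h import *
save("side","d.png")
for r in spotter.look_for("roller","side")[:2]: print(r)
save("top","d2.png")
for r in spotter.look_for("roller","top")[:2]: print(r)
E
```

```text
time_s: 3.5
ee_pos: [502.8, -125.0, 10.8]
ee_rot: [179.9, 0.1, 112.2]
force: [0.3, -0.2, -0.4]
gripper_width: 45.5
time_s: 4.12
ee_pos: [515.1, -156.1, 12.9]
ee_rot: [180.0, 0.1, 112.2]
force: [-5.5, -0.2, 19.7]
gripper_width: 45.4
{'box': [296.2, 185.7, 43.5, 15.1], 'conf': 0.87}
{'box': [368.6, 168.1, 58.4, 57.3], 'conf': 0.69}
```

Run:
```python
import cv2,numpy as np
a=cv2.imread("pics/d.png")[130:230,230:390]; b=cv2.imread("pics/d2.png")[130:280,270:450]
cv2.imwrite("pics/d3.png",cv2.resize(a,None,fx=5,fy=5,interpolation=2))
```

```text
(no output)
```

View pics/d3.png

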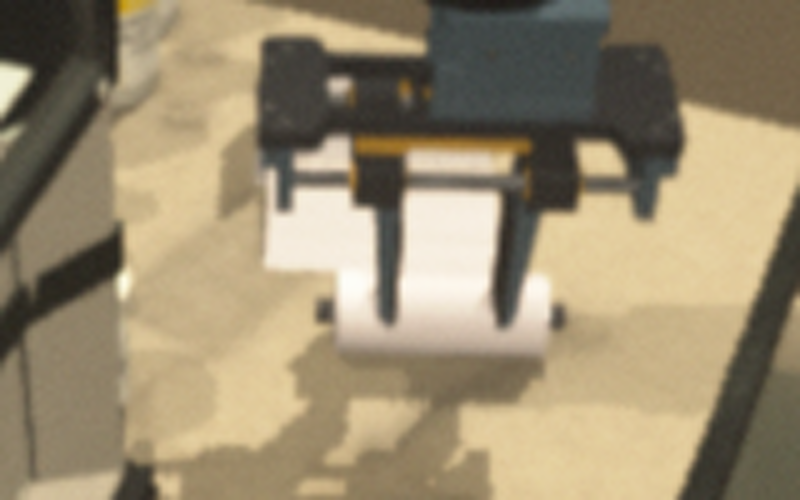

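```bash
cat >> h.py <<'E'
blk=np.load("blk.npy")
def w2b(P):
    C,S=np.cos(blk[2]),np.sin(blk[2]); e=np.atleast_2d(P)[:,:2]-blk[:2]; return np.c_[C*e[:,0]+S*e[:,1],-S*e[:,0]+C*e[:,1]]
def ends(L,c,z): # journal end pixels -> block coords
    B=w2b(back(L,c,z)); print("ends",np.round(B,1).tolist(),"mid",np.round(B.mean(0),1),"deg",np.degrees(np.arctan2(*(B[0]-B[1])[::-1])))
E
python3 - <<'E'
from h import *
ends([[294.0,191.9],[342.6,193.7]],"side",20)
ends([[294.0,194.0],[343.0,196]],"side",20)
s=env.state();print(w2b(s["ee_pos"]),s["ee_pos"],s["force"])
E
```

```text
ends [[29.7, 152.8], [-87.0, 155.7]] mid [-28.7 154.3] deg -1.4255985517601
ends [[29.7, 160.7], [-87.1, 164.3]] mid [-28.7 162.5] deg -1.7451260527631351
[[-28.31360048 167.99892982]] [ 515.2692457  -156.55779365   12.91546617] [-4.24934405 -2.06799316 16.32484355]
```

The crop shows both fingertips in front of the roller at crop row 325, with the roller nearly straight. The 16 N upward force doesn't fit a clean side push. I'll back off and measure.

```bash
python3 - <<'E'
from h import *
C,S=np.cos(blk[2]),np.sin(blk[2])
b=lambda x,y,z:[blk[0]+C*x-S*y,blk[1]+S*x+C*y,z]
for y in(152,168,184): print(y,np.round((proj([b(-28-27,y,12.9),b(-28+27,y,12.9)],"side")-[230,130])*5))
E
python3 -m jog '0 0 0 -0.1 0.25 0 0.5; 0 0 0 -0.25 0.6 0 0.5; 0 0 0 -0.4 1 0 0.5;0 0 0 -0.5 1.22 0 0.5;0 0 0 -0.5 1.22 0 0.5'
python3 - <<'E'
from h import *
save("side","e.png")
for r in spotter.trace("roller","side")[:1]: print(r["box"],r["conf"])
a=cv2.imread("pics/e.png")[130:230,230:390]
cv2.imwrite("pics/e2.png",cv2.resize(a,None,fx=5,fy=5,interpolation=2))
print(env.state()["force"])
E
```

```text
152 [[494. 323.]
 [383. 321.]]
168 [[497. 345.]
 [384. 343.]]
184 [[499. 367.]
 [385. 365.]]
time_s: 4.95
ee_pos: [501.7, -123.9, 9.9]
ee_rot: [-180.0, -0.0, 112.2]
force: [0.3, 0.5, -1.1]
gripper_width: 45.6
[294.8, 188.2, 46.0, 16.7] 0.75
[-0.51180302  1.16401552 -0.42448767]
```

View pics/e2.png

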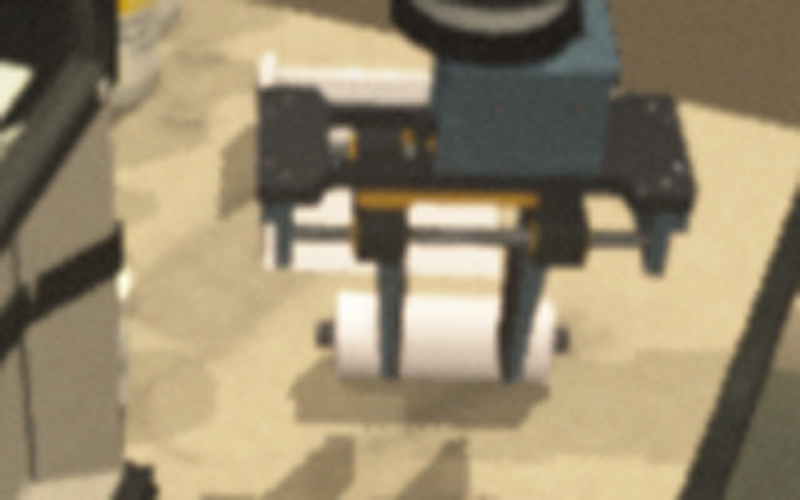

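The journals are now at crop row 338, so the roller followed the fingers back by about half their travel. That means the real tips were resting on top of the roller: with the jaws part open they sit higher than the TCP reading. I'll back clear and probe the bench to find the true tip height.

```bash
python3 -m jog '0 0 0 -0.15 0.4 0 0.5; 0 0 0 -0.3 0.7 0 0.5; 0 0 0 -0.3 0.7 -0.15 0.5;0 0 0 -0.3 0.7 -0.3 0.5;0 0 0 -0.3 0.7 -0.3 0.5';python3 -m jog '0 0 0 0 0 -0.1 0.5;0 0 0 0 0 -0.1 0.5'
python3 - <<'E'
from h import *
im=save("side","f.png")
for r in spotter.trace("roller","side")[:1]: print(r["box"],r["conf"])
a=cv2.imread("pics/f.png")[130:230,230:390]
cv2.imwrite("pics/f2.png",cv2.resize(a,None,fx=5,fy=5,interpolation=2))
s=env.state();print(s["ee_pos"],s["force"],w2b(s["ee_pos"]))
C,S=np.cos(blk[2]),np.sin(blk[2]); y=w2b(s["ee_pos"])[0,1]
b=lambda x,y,z:[blk[0]+C*x-S*y,blk[1]+S*x+C*y,z]
for z in(0,20,40):print(np.round((proj([b(-28,y-16,z),b(-28,y,z),b(-28,y+16,z)],"side")-[230,130])*5)[:,1])
E
```

```text
time_s: 5.68
ee_pos: [494.3, -106.8, 2.3]
ee_rot: [-180.0, -0.0, 112.2]
force: [0.5, -0.5, 0.4]
gripper_width: 45.1
time_s: 5.92
ee_pos: [494.4, -106.9, -0.0]
ee_rot: [-180.0, -0.0, 112.2]
force: [0.5, -0.2, 0.6]
gripper_width: 45.6
[ 4.94512244e+02 -1.06869380e+02  1.51481584e-01] [-0.15150954  1.16230897 -0.08555858] [[-28.77300574 221.84668346]]
[417. 441. 465.]
[385. 409. 433.]
[353. 376. 400.]
```

View pics/f2.png

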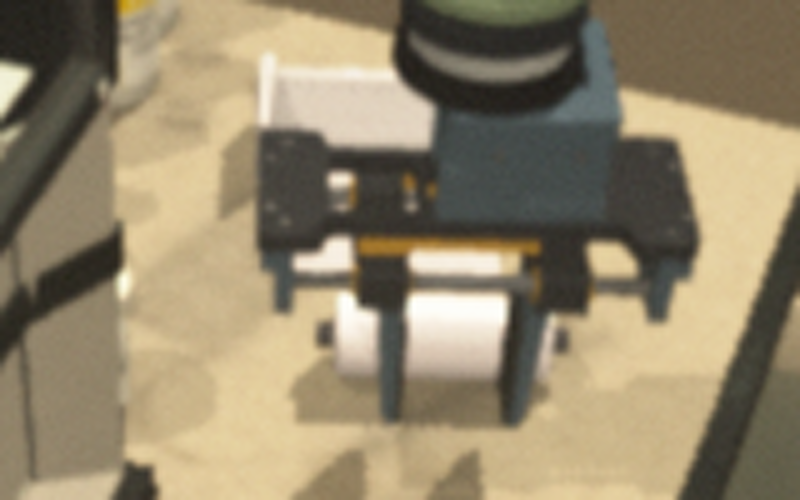

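The crop shows the tips at row 422, where z=0 would project to 441, and there's no bench force at TCP z=0. So the tips are about 10 mm higher than the TCP. I'll probe further down.

```bash
python3 -m jog '0 0 0 0 0 -0.08 0.5;0 0 0 0 0 -0.16 0.5;0 0 0 0 0 -0.16 0.5'; python3 -m jog '0 0 0 0 0 -0.08 0.5;0 0 0 0 0 -0.16 0.5;0 0 0 0 0 -0.16 0.5'
```

```text
time_s: 6.4
ee_pos: [494.3, -106.8, -4.0]
ee_rot: [-180.0, -0.0, 112.2]
force: [0.6, 0.5, 0.2]
gripper_width: 45.6
time_s: 6.78
ee_pos: [494.3, -106.8, -8.0]
ee_rot: [-180.0, -0.0, 112.2]
force: [0.4, -0.6, -0.4]
gripper_width: 45.4
```

```bash
python3 -m jog '0 0 0 0.11 -0.28 0 0.5;0 0 0 0.23 -0.56 0 0.5;0 0 0 0.34 -0.83 0 0.5;0 0 0 0.42 -1.03 0 0.5;0 0 0 0.5 -1.23 0 0.5'; python3 -m jog '0 0 0 0.08 -0.2 0 0.5;0 0 0 0.16 -0.4 0 0.5;0 0 0 0.24 -0.6 0 0.5;0 0 0 0.32 -0.8 0 0.5;0 0 0 0.4 -1 0 0.5';  python3 - <<'E'
from h import *
im=save("side","g.png")
for r in spotter.trace("roller","side")[:1]: print(r["box"],r["conf"])
a=cv2.imread("pics/g.png")[130:230,230:390]
cv2.imwrite("pics/g2.png",cv2.resize(a,None,fx=5,fy=5,interpolation=2))
s=env.state();print(s["ee_pos"],s["force"],w2b(s["ee_pos"]))
E
```

```text
time_s: 7.4
ee_pos: [507.1, -138.0, -7.8]
ee_rot: [180.0, -0.0, 112.2]
force: [-0.5, 0.4, 1.5]
gripper_width: 45.6
time_s: 8.02
ee_pos: [517.1, -162.9, -7.8]
ee_rot: [180.0, -0.0, 112.2]
force: [0.3, -0.0, 0.9]
gripper_width: 45.7
[295.2, 175.3, 42.1, 18.7] 0.68
[ 517.37822404 -163.14382111   -7.79756593] [ 1.14494092 -0.4423781  -0.17473722] [[-28.84745522 161.10410956]]
```

View pics/g2.png

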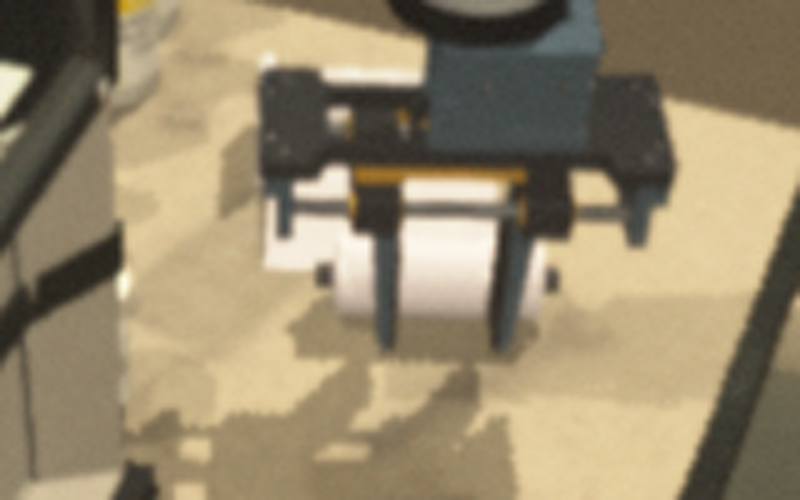

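The roller now rolls ahead of the fingers, with journals at crop (322,274) and (553,280) and no vertical force. I'll continue to the ramp and start rising.

```bash
python3 -m jog '0 0 0 0.09 -0.22 0 0.5;0 0 0 0.18 -0.44 0 0.5;0 0 0 0.27 -0.67 0 0.5;0 0 0 0.36 -0.89 0 0.5;0 0 0 0.45 -1.11 0 0.5'; python3 -m jog '0 0 0 0.09 -0.22 0.05 0.5;0 0 0 0.18 -0.44 0.1 0.5;0 0 0 0.27 -0.67 0.15 0.5;0 0 0 0.36 -0.89 0.2 0.5;0 0 0 0.45 -1.11 0.25 0.5';  python3 - <<'E'
from h import *
ends([[294.4,184.8],[340.6,186]],"side",20)
im=save("side","i.png")
for r in spotter.trace("roller","side")[:1]: print(r["box"],r["conf"])
a=cv2.imread("pics/i.png")[130:230,230:390]
cv2.imwrite("pics/i2.png",cv2.resize(a,None,fx=5,fy=5,interpolation=2))
s=env.state();print(s["ee_pos"],s["force"],w2b(s["ee_pos"]))
E
```

```text
time_s: 8.75
ee_pos: [528.0, -190.3, -7.9]
ee_rot: [-180.0, -0.1, 112.1]
force: [0.0, 2.2, 1.2]
gripper_width: 45.6
time_s: 9.38
ee_pos: [539.6, -218.4, -1.5]
ee_rot: [180.0, 0.0, 112.2]
force: [-0.5, 2.1, 1.9]
gripper_width: 46.0
ends [[28.5, 125.4], [-85.0, 126.4]] mid [-28.3 125.9] deg -0.47210102450228864
[295.5, 159.8, 44.5, 15.4] 0.92
[ 540.34283817 -219.16166923   -1.33729469] [-0.18829905  1.22354896 -0.57299947] [[-28.73368832 100.56189398]]
```

View pics/i2.png

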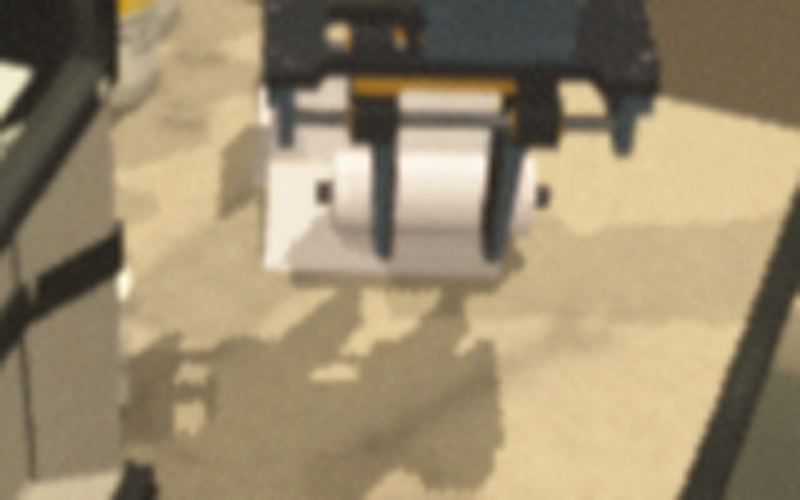

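The roller is on the ramp, straight, journals at crop (323,192) and (542,195). Next, over the ridge, slowing down.

```bash
python3 -m jog '0 0 0 0.09 -0.22 0.05 0.5;0 0 0 0.18 -0.44 0.1 0.5;0 0 0 0.27 -0.67 0.15 0.5;0 0 0 0.36 -0.89 0.2 0.5;0 0 0 0.43 -1.05 0.23 0.5'; python3 -m jog '0 0 0 0.04 -0.11 0.02 0.5;0 0 0 0.09 -0.22 0.04 0.5;0 0 0 0.13 -0.33 0.06 0.5;0 0 0 0.18 -0.44 0.08 0.5;0 0 0 0.23 -0.56 0.1 0.5';python3 - <<'E'
from h import *
im=save("side","j.png")
for r in spotter.trace("roller","side")[:1]: print(r["box"],r["conf"])
s=env.state();print(s["force"],w2b(s["ee_pos"]))
C,S=np.cos(blk[2]),np.sin(blk[2])
for y,z in((18,34),(9,31),(0,24)):
    P=[[blk[0]+C*x-S*y,blk[1]+S*x+C*y,z] for x in(31.5,-88.5)]; print(y,np.round(proj(P,"side"),1).tolist())
E
```

```text
time_s: 10.1
ee_pos: [550.5, -244.7, 4.3]
ee_rot: [180.0, 0.0, 112.2]
force: [-1.0, 2.2, 2.3]
gripper_width: 45.7
time_s: 10.72
ee_pos: [556.4, -258.9, 6.7]
ee_rot: [180.0, 0.1, 112.2]
force: [0.6, 0.0, -0.1]
gripper_width: 45.7
[295.4, 147.3, 39.6, 16.1] 0.57
[-0.03649327  0.17800003  0.49130609] [[-28.79660437  57.38568714]]
18 [[293.1, 155.1], [338.7, 156.0]]
9 [[293.0, 154.2], [338.2, 155.0]]
0 [[292.9, 154.4], [337.6, 155.3]]
```

```bash
python3 -m jog '0 0 0 0.04 -0.1 0 0.5;0 0 0 0.08 -0.2 0 0.5;0 0 0 0.12 -0.3 0 0.5;0 0 0 0.16 -0.4 0 0.5;0 0 0 0.18 -0.44 0 0.5'; python3 -m jog '0 0 0 -0.2 0.5 0.3 0.5;0 0 0 -0.4 1 1 0.5; 0 0 0 -1.2 3 3 0.5; 0 0 0 -2 5 5 0.5;0 0 0 -3 7 5 0.5';python3 -m jog '0 0 0 -1 2 0 0;0 0 0 -2 4 0 0; 0 0 0 -2 4 0 0';python3 - <<'E'
from h import *
s=env.state();print(s["time_s"],s["ee_pos"],s["force"])
save("top","k.png"); a=cv2.imread("pics/k.png")[130:280,270:450]
cv2.imwrite("pics/k2.png",cv2.resize(a,None,fx=4,fy=4,interpolation=2))
for r in spotter.look_for("roller","top")[:1]: print(r)
E
```

```text
time_s: 11.45
ee_pos: [560.6, -269.5, 6.6]
ee_rot: [180.0, 0.0, 112.2]
force: [-0.4, 0.7, 0.2]
gripper_width: 45.5
time_s: 12.08
ee_pos: [491.5, -102.7, 133.6]
ee_rot: [179.6, 0.2, 112.1]
force: [0.6, 0.7, -0.2]
gripper_width: 45.6
time_s: 12.45
ee_pos: [437.6, -1.1, 130.7]
ee_rot: [179.9, -0.0, 112.5]
force: [0.2, -0.5, 0.8]
gripper_width: 18.6
12.45 [437.6425018   -1.06910186 130.68478225] [ 0.20301441 -0.46813851  0.76831043]
{'box': [381.5, 190.2, 31.6, 48.8], 'conf': 0.88}
```

View pics/k2.png

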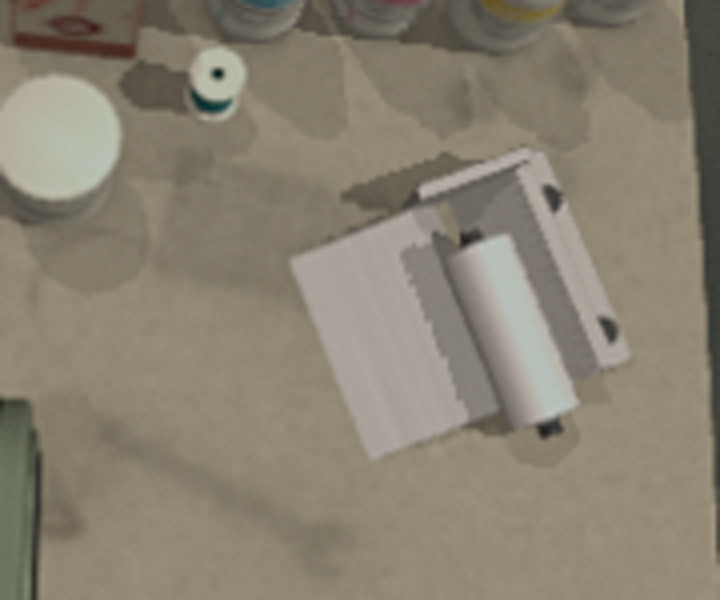

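The roller is seated in the groove, journals at crop (470,232) and (551,434), with a gap left to the stop. Next I work out the end-push geometry.

Run:
```python
from h import *
px=lambda L:(np.array(L,float)+.5)/4-.5+[270,130]
u=px([[470,232],[551,434]]); ends(u,"top",24); print(back(u,"top",24))
C,S=np.cos(blk[2]),np.sin(blk[2])
for x in(-140,-80): print(x,[blk[0]+C*x,blk[1]+S*x])
print(env.state()["ee_pos"])
```

```text
ends [[30.0, 0.3], [-88.1, 4.8]] mid [-29.    2.6] deg -2.169021796617647
[[ 632.61594889 -289.77666849   24.        ]
 [ 521.55102803 -330.23298956   24.        ]]
-140 [np.float64(475.28232629471347), np.float64(-354.29129747974923)]
-80 [np.float64(530.8410499367812), np.float64(-331.636756494235)]
[440.30010551  -3.53274669 130.62808267]
```

```bash
python3 -m jog '0 0 0 0.3 -2.4 0 0;0 0 0 0.6 -4.8 0 0; 0 0 0 0.9 -7.2 0 0; 0 0 0 1.2 -9.6 0 0;0 0 0 1.5 -12 0 0';python3 -m jog '0 0 0 0.1 -0.8 0 0;0 0 0 0.25 -1.5 0 0;0 0 0 0.25 -1.5 0 0';python3 - <<'E'
from h import *
s=env.state();print(s["ee_pos"],s["force"],s["gripper_width"], np.array([484,-344.5,17])-s["ee_pos"])
E
```

```text
time_s: 13.18
ee_pos: [477.6, -307.9, 129.8]
ee_rot: [180.0, 0.1, 112.0]
force: [1.0, -0.5, -0.6]
gripper_width: 0.5
time_s: 13.55
ee_pos: [483.9, -342.0, 129.3]
ee_rot: [180.0, -0.0, 112.1]
force: [-0.3, 0.1, -0.1]
gripper_width: 0.4
[ 483.94970947 -341.98241008  129.30667372] [-0.32350694  0.08302222 -0.06549456] 0.4261496483476102 [ 5.02905349e-02 -2.51758992e+00 -1.12306674e+02]
```

```bash
python3 -m jog '0 0 0 0 -0.1 -1.5 0;0 0 0 0 -0.1 -3 0; 0 0 0 0 -0.1 -4 0; 0 0 0 0 -0.1 -4.48 0;0 0 0 0 -0.1 -4.48 0'; python3 -m jog '0 0 0 0.15 0.06 0 0;0 0 0 0.3 0.12 0 0; 0 0 0 0.45 0.18 0 0; 0 0 0 0.6 0.24 0 0;0 0 0 0.75 0.295 0 0';python3 - <<'E'
from h import *
s=env.state();print(s["force"],w2b(s["ee_pos"]),s["ee_pos"])
save("top","l.png"); save("side","l2.png")
a=cv2.imread("pics/l.png")[150:270,320:450]; b=cv2.imread("pics/l2.png")[110:210,250:380]
cv2.imwrite("pics/l3.png",np.hstack([cv2.resize(a,(390,360)),cv2.resize(b,(390,300)).copy() if 0 else cv2.resize(b,(400,360))]))
E
```

```text
time_s: 14.18
ee_pos: [483.8, -343.0, 17.3]
ee_rot: [-180.0, -0.1, 112.2]
force: [-0.5, 0.5, -0.0]
gripper_width: 0.2
time_s: 14.8
ee_pos: [502.9, -336.5, 17.5]
ee_rot: [180.0, 0.0, 112.2]
force: [0.8, 0.0, -0.7]
gripper_width: 0.7
[ 0.8029292   0.00960883 -0.71941751] [[-107.71095807    6.03724093]] [ 502.90177688 -336.50938374   17.4586108 ]
```

View pics/l3.png

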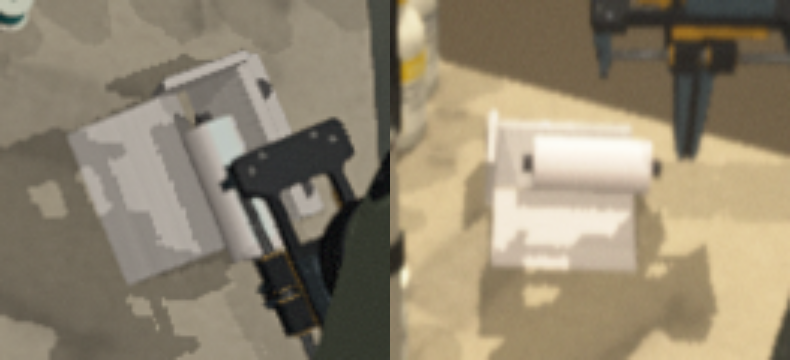

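The left panel shows the gripper over the free end. The right panel shows the shut tip at (686,158), above the journal at (656,167). The tips are again about 10 mm higher than reported, so I lower and then push slowly.

```bash
python3 -m jog '0 0 0 0 0 -0.25 0;0 0 0 0 0 -0.46 0;0 0 0 0 0 -0.46 0'; python3 -m jog '0 0 0 0.11 0.04 0 0;0 0 0 0.22 0.09 0 0; 0 0 0 0.33 0.13 0 0; 0 0 0 0.44 0.175 0 0;0 0 0 0.56 0.22 0 0'; python3 -m jog '0 0 0 0.09 0.035 0 0;0 0 0 0.18 0.07 0 0; 0 0 0 0.27 0.105 0 0; 0 0 0 0.36 0.14 0 0'
python3 - <<'E'
from h import *
s=env.state();print(s["force"],w2b(s["ee_pos"]),s["ee_pos"])
save("side","m.png");b=cv2.imread("pics/m.png")[110:210,250:380];cv2.imwrite("pics/m2.png",cv2.resize(b,None,fx=4,fy=4,interpolation=2))
for r in spotter.look_for("roller","side")[:1]: print(r)
E
```

```text
time_s: 15.28
ee_pos: [502.0, -336.3, 5.1]
ee_rot: [-180.0, -0.1, 112.2]
force: [-0.4, -0.2, -0.3]
gripper_width: 0.8
time_s: 15.9
ee_pos: [516.9, -331.0, 6.0]
ee_rot: [180.0, 0.0, 112.2]
force: [0.1, 0.2, 0.4]
gripper_width: 0.4
time_s: 16.4
ee_pos: [525.4, -327.7, 5.9]
ee_rot: [-180.0, -0.0, 112.2]
force: [-1.8, -1.8, -0.3]
gripper_width: 0.5
[-1.77456774 -1.82875679 -0.26235647] [[-83.56274384   5.69767881]] [ 525.39071996 -327.70603256    5.91844342]
{'box': [293.0, 148.4, 39.8, 17.4], 'conf': 0.71}
```

View pics/m2.png

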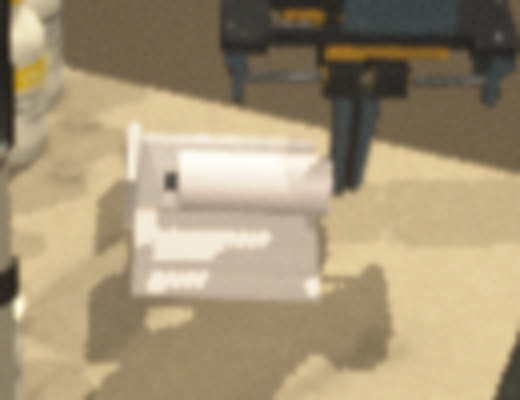

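The view shows the finger touching the free end and the roller sliding. The far journal is at (170,181), with the stop near x≈137. I continue in small steps, watching the force.

```bash
python3 -m jog '0 0 0 0.07 0.028 0 0;0 0 0 0.14 0.055 0 0; 0 0 0 0.21 0.083 0 0; 0 0 0 0.28 0.11 0 0'; python3 -m jog '0 0 0 0.05 0.02 0 0;0 0 0 0.1 0.04 0 0; 0 0 0 0.15 0.06 0 0'; python3 -m jog '0 0 0 0.04 0.016 0 0;0 0 0 0.08 0.032 0 0'
```

```text
time_s: 17.0
ee_pos: [532.8, -324.8, 5.9]
ee_rot: [180.0, 0.0, 112.2]
force: [-1.2, -0.5, 0.1]
gripper_width: 0.6
time_s: 17.38
ee_pos: [536.5, -323.4, 5.9]
ee_rot: [180.0, 0.0, 112.2]
force: [-1.9, -0.4, 1.2]
gripper_width: 0.3
time_s: 17.62
ee_pos: [538.5, -322.6, 6.0]
ee_rot: [180.0, 0.0, 112.2]
force: [-2.1, -1.2, 0.5]
gripper_width: 0.4
```

```bash
python3 -m jog '0 0 0 0.05 0.02 0 0;0 0 0 0.1 0.04 0 0; 0 0 0 0.1 0.04 0 0'; python3 -m jog '0 0 0 0.05 0.02 0 0;0 0 0 0.1 0.04 0 0; 0 0 0 0.1 0.04 0 0';  python3 - <<'E'
from h import *
s=env.state();print(s["force"],w2b(s["ee_pos"]))
save("side","n.png")
for r in spotter.look_for("roller","side")[:1]: print(r)
E
```

```text
time_s: 18.0
ee_pos: [541.1, -321.5, 5.9]
ee_rot: [180.0, 0.0, 112.2]
force: [-1.1, -1.0, 0.6]
gripper_width: 0.7
time_s: 18.38
ee_pos: [542.1, -321.1, 5.9]
ee_rot: [-179.9, -0.0, 112.2]
force: [-5.5, -3.0, 3.3]
gripper_width: 0.1
[-5.45095492 -2.97922746  3.31359863] [[-65.58630433   5.51383493]]
{'box': [284.4, 145.1, 40.7, 18.7], 'conf': 0.81}
```

The force has risen and the motion has stalled, so this looks like the stop. One more small press, then I retreat and look.

```bash
python3 -m jog '0 0 0 0.05 0.02 0 0; 0 0 0 0.08 0.03 0 0;0 0 0 0.08 0.03 0 0'; python3 -m jog '0 0 0 -0.2 -0.08 0 0;0 0 0 -0.8 -0.32 0 0;0 0 0 -1.6 -0.64 0.5 0;0 0 0 -2 -0.8 2.5 0;0 0 0 -2.5 0.5 5 0';python3 -m jog '0 0 0 -1 2.5 0 0;0 0 0 -1 5 0 0;0 0 0 -1 7.5 0 0;0 0 0 -1 10 0 0;0 0 0 -1 10 0 0'
python3 - <<'E'
from h import *
s=env.state();print(s["force"],s["ee_pos"])
save("top","o.png");save("side","o2.png")
for c in("top","side"):
  for r in spotter.look_for("roller",c)[:1]: print(r)
for q,z in(("tape_roll",50),("spool",40)):
    for r in spotter.look_for(q,"top")[:2]: b=r["box"]; print(q,back([b[0]+b[2]/2,b[1]+b[3]/2],"top",z/2))
a=cv2.imread("pics/o.png")[150:260,340:440]; b=cv2.imread("pics/o2.png")[120:200,270:350]
cv2.imwrite("pics/o3.png",np.hstack([cv2.resize(a,(400,440),interpolation=2),cv2.resize(b,(400,440),interpolation=2)]))
E
```

```text
time_s: 18.85
ee_pos: [542.1, -321.0, 5.9]
ee_rot: [-179.7, -0.1, 112.2]
force: [-9.5, -6.1, 3.9]
gripper_width: 0.2
time_s: 19.48
ee_pos: [483.1, -312.9, 124.5]
ee_rot: [180.0, 0.0, 112.0]
force: [0.5, 0.0, -0.4]
gripper_width: 0.5
time_s: 20.1
ee_pos: [458.4, -58.7, 123.9]
ee_rot: [179.9, -0.0, 112.4]
force: [0.3, -1.0, -0.1]
gripper_width: 0.6
[ 0.30904197 -1.02696845 -0.11191977] [458.42673586 -58.74628123 123.89367177]
{'box': [375.1, 179.0, 35.6, 52.8], 'conf': 0.71}
{'box': [285.8, 146.1, 38.4, 16.4], 'conf': 0.74}
tape_roll [[472.93336074 110.90166817  25.        ]]
spool [[435.5248449  211.90049558  20.        ]]
spool [[ 715.61851357 -152.65049791   20.        ]]
```

I've used up the viewer's 12 pictures, so I check numerically.

Run:
```python
from h import *
C,S=np.cos(blk[2]),np.sin(blk[2])
b=lambda x,y,z:[blk[0]+C*x-S*y,blk[1]+S*x+C*y,z]
print("pred ends",np.round(proj([b(55,2,24),b(-65,2,24)],"top"),1).tolist())
def dark(f,rect):
    im=cv2.imread(f).max(2); x0,x1,y0,y1=rect; m=im[y0:y1,x0:x1]<75; ys,xs=np.nonzero(m); u=np.c_[xs+x0,ys+y0].astype(float); 
    print(f,len(u), u.mean(0) if len(u) else "", "block", np.round(w2b(back(u,"top",24)).mean(0),1) if len(u) else "")
dark("pics/k.png",(398,416,228,244)); dark("pics/o.png",(392,412,218,240)); dark("pics/k.png",(380,394,184,194)); dark("pics/o.png",(372,390,174,188))
save("top","q.png")
for q in("tape_roll","roller"):
    for r in spotter.trace(q,"top")[:2]: print(q,r["conf"],r["box"])
A=cv2.imread("pics/a_top.png").astype(int);B=cv2.imread("pics/q.png").astype(int)
d=abs(A-B).max(2)
for n,(x0,x1,y0,y1) in dict(tape=(185,230,240,285),spoolb=(138,168,265,292),spool=(314,334,138,164)).items(): print(n,(d[y0:y1,x0:x1]>40).sum(), [int((d[y0:y1,x]>40).sum()) for x in range(x0,x1,5)])
```

```text
pred ends [[381.8, 177.6], [404.2, 227.8]]
pics/k.png 14 [406.85714286 236.71428571] block [-84.9   4.6]
pics/o.png 16 [402.8125 226.375 ] block [-61.    3.6]
pics/k.png 13 [386.69230769 189.07692308] block [27.4  2.6]
pics/o.png 19 [380.78947368 179.05263158] block [52.9  5.5]
tape_roll 0.93 [192.8, 247.1, 18.1, 26.0]
tape_roll 0.36 [145.6, 271.5, 17.7, 12.5]
roller 0.62 [373.7, 175.2, 35.5, 53.6]
tape 387 [0, 0, 0, 0, 6, 12, 31, 10, 16]
spoolb 0 [0, 0, 0, 0, 0, 0]
spool 0 [0, 0, 0, 0]
```

```bash
python3 -m jog '0 0 0 0 0 0 0;0 0 0 0 0 0 0'; python3 -c "
from workcell import env;print(env.job_done(),env.state()['time_s'])"
```

```text
time_s: 20.8
ee_pos: [459.4, -61.7, 122.9]
ee_rot: [-180.0, -0.0, 112.1]
force: [-0.4, 0.0, 0.5]
gripper_width: 0.2
the job is handed in; nothing more can be done
the job is handed in; nothing more can be done
```

The roller is in the V-block groove with its far end against the end stop, and I handed the job in at about 21 s. I rolled it up the ramp and over the ridge with two part-open fingers. Then I slid it along the groove by pushing its free end with the shut fingers, without pinching or lifting it.

**Last checks**
- **Slide:** in the top picture, the dark journals moved about 24–25 mm along the groove, against 23.6 mm expected. The free end is at about −65 mm in block x, as it should be.
- **Stop contact:** motion stalled while the push force rose from about 2 N to about 11 N.
- **Bystanders:** both spools show no picture change. The visible part of the tape roll is unchanged. Its box centre read 13 mm off, which I put down to the arm hiding part of it.

**Problems along the way**
- **First push:** the fingertips sat about 10 mm higher than the reported TCP and rode on top of the roller, with about 20 N upward. The roller rocked back a few millimetres, so I lowered the fingers and repeated the push.
- **Block fit:** the seated roller reads 3–5 mm off the groove line in my block fit, which I put down to fit error.
- **Pictures:** the final picture could not be viewed because the 12-picture limit was used up (I planned for about 8), so the last checks are numerical only.

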